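# Click the shelf divider into its stop and face up the carton

### The arm

A 7-joint arm with a two-finger parallel gripper is mounted at the origin on the work surface. World frame = base frame: x ahead of the robot, y to its left, z up, the work surface at z = 0. Lengths are in m, angles in rad, forces in N, time in s.
With the tool pointing down it reaches from about 0.4 to 0.85 m from the base axis. Payload 4.5 kg.
Tool frame: the origin (TCP) lies midway between the tips of the shut fingers; the grasp point (between the pads) lies 19 mm behind it; z points along the fingers, y is the direction in which the jaws open and shut (so a half turn about z gives the same grasp; the last joint's range is limited). The gripper opens to 88 mm and grips with 3 to 60 N. Pads are 18 mm wide; open, the fingers measure 123 mm over their backs; the gripper's body (75 mm by 187 mm) begins 45 mm behind the grasp point.
Start: joints at [1.221, 0.689, -0.195, 1.565, 0.157, 0.902, -0.215], TCP at [0.234, -0.58, 0.239] pointing down, gripper open.
Joint ranges: [-3.01, 3.01], [-0.46, 2.08], [-1.47, 1.51], [0.13, 2.56], [-1, 4.14], [0.04, 2.09], [-2.66, 2.66]. Speed limits (rad/s): [2.57, 2.57, 3.14, 3.14, 3.14, 3.14, 3.14].

### API

Orientations are given as a unit quaternion [x, y, z, w].
In Python, from plant import r, viewer gives the robot as it stands.
- The arm moves only by the tool play_rows, never from a script. Its argument "commands" is a list of rows, each an object with "delta_rot": the turn, a rotation vector about the tool's x, y, z normalised to -1 to 1, where 1 is pi rad, a list of three; "travel": the shift along the tool's x, y, z normalised to -1 to 1, where 1 is 15 cm, a list of three; "gripper": the opening, from -1 (shut) to 1 (fully open). In form: [{"delta_rot": [wx, wy, wz], "travel": [x, y, z], "gripper": gripper}, ...]. A call has 1 to 12 rows; each row is the pose to reach, as a shift and turn from the pose commanded when the call began, along the tool's axes at that moment, turning the shorter way round; what a row does not reach only later rows make up. A row lasts 1/8 s, in which the tool goes at most 62.5 mm and 10.7 degrees, less where a joint would pass 70% of its speed; a pose out of reach is approached as far as the arm can. A call with a number of a shift or a turn outside -1 to 1 is refused whole. A call with a gripper value outside its range is refused whole. The fingers move at their own pace and stop on an object; "force" is the grip in N (left out, the last holds). Time passes only in rows, so rows that repeat a pose let the fingers close. It gives the time, the measured TCP pose, the force and the opening at its end, in the units of the state.
- r.get_state(): the state, without advancing time (a new reading comes with each control period).
- viewer.snapshot(name): name is "side" or "top"; returns a dict with "color" (420x560x3 uint8, red, green, blue), "z_map" (420x560 float32, m along the optical axis (not along the pixel's ray), 0 where there is no reading), "fx", "fy", "cx", "cy" (pixels), "origin" and "attitude" of the camera in the world. Camera axes: x right, y up, looking along -z (the intrinsics and any distortion apply to the point x, -y, -z); pixel columns grow to the right and rows downward; lengths in m; the calibration is good to about 2 mm. A picture is of the moment at which its call begins.
- r.finish_job(): hands the job in, once; it reports no verdict.
Trained networks look in the newest picture that a camera, given by its name, has taken for a name from the list of things; names that differ only in an ending like _2 or _b are one class to them, and where a whole thing is asked for, a point or a joint stands for the part that bears it (a point fixed in the world has none). Each returns a list of dicts, best first, with "conf" (0 to 1); they miss things now and then, are a little off and sometimes report something else, mostly with a low value. They report only what shows in the picture. A call takes as long as a camera call.
- viewer.outline_of(camera, label): "pixels" (420x560 bool, what is visible of it) and "at" ([column, row] in pixels, amid what is visible of it).
- viewer.pinpoint(camera, label): "at" ([column, row] in pixels: a listed point, or the origin of a listed thing).
The state is a dict: "clock": time; "q": joint angles; "qd": joint speeds; "joint_torque": joint torques, N m; "tool_pos": TCP position; "eef_rot": TCP orientation; "contact_force": force on the tool from outside, world axes, zero at the start; "moment": the same for the moment, N m; "opening": opening from 0.0 (shut) to 1.0 (fully open).
Only numpy, scipy, OpenCV 4.12 (cv2) and the standard library are available. Lean on these libraries where they do the work, as an engineer would, in place of code of your own. Each camera call takes 0.05 s, during which the arm holds its last target. There are 200 camera calls.

### The job

Push the red shelf divider along its rail until it clicks into the yellow click-stop, without forcing it on past the stop. Then push the green and yellow carton along the shelf until its side stands flush against the divider, gently enough that the divider stays clicked in. Do not lift or tip the carton, and leave the two jars and the tin where they stand.

Things in the scene. Friction and masses are not known exactly. Their poses are not given: they have to be found in the camera images.
- rail: Straight aluminium rail screwed to the shelf board, 40 wide (its x), 420 long (its y), 16 high. Origin: centre of the underside, on the work surface. The divider slides along the rail's +y; the rail's +x points to the back of the shelf, away from the robot. Where it lies and its yaw vary.
- clip: Yellow click-stop clipped over the rail at a varying place along it, axes parallel to the rail's. Origin: rail's centre line, surface height, at the seat: the y where the divider's middle plane rests when clicked in. On the rail's robot side it has a flat yellow tab on the surface, 42 (x) by 34 by 3 high, with a black line marking the seat.
- low_hump (a point): Top of the click-stop's low hump, 8.5 before the seat, 20.5 above the surface. A sprung roller inside the divider rides over it. The divider runs freely (about 2 N of friction) until its middle is about 16 before the seat, then needs 7 to 9 N; past the hump the force dips as it drops into the seat by itself. Pushing it back out takes about 7 N.
- high_hump (a point): Top of the click-stop's high hump, 10.4 beyond the seat, 25.5 above the surface. Once the divider is in the seat this hump resists further pushing with over 25 N; forcing the divider past it is a fault.
- divider (a joint): Position of the red shelf divider along the rail's +y, in m, 0 to 0.30: its middle plane lies at y = -0.15 + this value in the rail's frame. Starts near 0; the click-stop always lies at greater values. It slides only; it cannot be lifted.
- divider_face (a point): Point on the divider's panel face towards +y (the face that the carton comes to stand against), 3 beyond the divider's middle plane, on the rail's centre line in x, at surface height; axes parallel to the rail's. The red panel is 6 thick (y) and stands from x = 18 to x = 160 mm and from 4 to 60 above the surface in this frame.
- push_face (a point): Centre of the flat -y end face of the divider's red carriage, the place to push it to +y; 36 above the surface, axes as the rail's. The carriage is 36 wide (x), 40 long (y), from 17.5 to 45 above the surface (face solid from 29 to 45; below are two 8 mm skids at its sides). On it stands a thumb tab 30 wide, 12 thick, up to 62 above the surface, with a black centre line.
- carton: Green carton with a yellow band, 80 (its x) by 70 (its y) by 55 high, about 0.18 to 0.35 kg, standing loose on the shelf behind the rail (at greater x) and beyond the click-stop (at greater y), its yaw within 0.12 rad of the rail's. Origin: centre of its underside.
- chilli_jar: Amber glass jar of chilli sauce with a red cap, 60 diameter, 75 high, loose, a bystander to leave alone. Origin: centre of its underside.
- bean_jar: Amber glass jar of bean paste with a yellow cap and green band, 60 diameter, 75 high, loose, a bystander to leave alone. Origin: centre of its underside.
- tin: Silver tin with a red band, 60 diameter, 70 high, loose, a bystander to leave alone. Origin: centre of its underside.

How it is judged:
By the outcome, as a careful person would: the job done as asked, in the order asked, and still so for the second after the job is handed in, with the robot touching nothing.
It also fails if it takes over 54 s, if anything falls off the work surface, if the arm or the gripper's body presses on something with over 40 N, if the wrist force passes 120 N, or if a joint passes its speed limit or range.

## Working session

There is one attempt and no reset: what is moved stays moved. The work goes in short steps, Python scripts to look and compute and a tool call to move; the robot and the scene stay as the last step left them, time stands still between calls to the robot, and variables do not carry over. Pictures are saved under pics/ and viewed, about 8 in all and at most 12, crops included, and the job is handed in when it is done.

Besides the shell and the picture viewer there is one more tool, called after "Emit:" as name(argument=value, ...), one argument or row to a line, values as JSON. play_rows: Moves the arm, as the interface text tells. Its arguments: {"type":"object","properties":{"commands":{"type":"array","items":{"type":"object","properties":{"delta_rot":{"type":"array","items":{"type":"number","minimum":-1,"maximum":1}},"travel":{"type":"array","items":{"type":"number","minimum":-1,"maximum":1}},"gripper":{"type":"number"}}}},"force":{"type":"number"}},"required":["commands"]}

```bash
mkdir -p pics; ls; cat > h.py <<'E'
import numpy as np, cv2
from scipy.spatial.transform import Rotation as R
from plant import r, viewer
def cam(s):
    a=np.array(s["attitude"],float)
    M=a if a.shape==(3,3) else R.from_quat(a).as_matrix()
    return M,np.array(s["origin"],float)
def pix2w(s,u,v,d):
    M,o=cam(s); u=np.asarray(u,float);v=np.asarray(v,float)
    p=np.stack([(u-s["cx"])/s["fx"]*d,-(v-s["cy"])/s["fy"]*d,-np.asarray(d,float)],-1)
    return p@M.T+o
def onplane(s,u,v,z):
    M,o=cam(s); k=pix2w(s,u,v,1.0)-o
    return o+k*((z-o[2])/k[...,2])[...,None] if k.ndim>1 else o+k*((z-o[2])/k[2])
def cloud(s):
    v,u=np.mgrid[0:420,0:560]; return pix2w(s,u,v,s["z_map"])
def save(s,n,crop=None,k=1):
    im=s["color"][...,::-1]
    if crop: im=im[crop[1]:crop[3],crop[0]:crop[2]]
    cv2.imwrite("pics/"+n,cv2.resize(im,None,fx=k,fy=k,interpolation=cv2.INTER_CUBIC))
E
python3 - <<'E'
from h import *
st=r.get_state(); print(st)
out=[]
for c in ("top","side"):
    s=viewer.snapshot(c); out.append(s["color"]); save(s,c+"0.png")
    print(c,{k:s[k] for k in s if k not in("color","z_map")})
    P=cloud(s)
    for n in ["rail","clip","low_hump","high_hump","divider","divider_face","push_face","carton","chilli_jar","bean_jar","tin"]:
        a=viewer.pinpoint(c,n); o=viewer.outline_of(c,n)
        t=""
        if o:
            m=o[0]["pixels"]&(s["z_map"]>0); t=np.round(np.r_[np.median(P[m],0),np.percentile(P[m],98,axis=0)],3) if m.any() else ""
        print(n,[(np.round(x["at"],1),round(x["conf"],2)) for x in a[:2]],[round(x["conf"],2) for x in o[:2]],t)
E
```

```text
pics
{'clock': 0.0, 'q': array([ 1.22080048,  0.68994551, -0.19449034,  1.56634455,  0.15729869,
        0.90250023, -0.21511697]), 'qd': array([ 0.00183412, -0.00067127,  0.00087094, -0.00201775, -0.00084506,
        0.00213264, -0.00083118]), 'joint_torque': array([-1.01569152e-03, -5.27557218e+01, -1.26676016e+00, -1.53427130e+01,
       -5.24713250e-02,  6.58825447e-03,  1.83241118e-04]), 'tool_pos': array([ 0.2337321 , -0.57896971,  0.2379333 ]), 'eef_rot': array([ 9.81639006e-01,  1.90746020e-01, -2.45273261e-04, -8.70047918e-04]), 'contact_force': array([ 0.99743703, -0.58590159,  0.30330487]), 'moment': array([-0.02159174,  0.01651235, -0.01599623]), 'opening': 0.9991388595736221}
top {'fx': 433.89021988688586, 'fy': 433.89021988688586, 'cx': 277.77922595024035, 'cy': 210.418238561093, 'origin': array([0.45064473, 0.02263763, 0.83427389]), 'attitude': array([-0.05447885,  0.03597502,  0.70951582, -0.70165886])}
rail [(array([314.7, 223.1]), 0.82)] [0.95] [ 0.543 -0.086  0.017  0.692  0.165  0.061]
clip [(array([288.2, 222.9]), 0.93), (array([441.7, 153.2]), 0.2)] [0.83] [0.511 0.021 0.006 0.549 0.038 0.025]
low_hump [(array([293.1, 221.8]), 0.62)] [0.94, 0.31] [0.513 0.021 0.014 0.551 0.038 0.025]
high_hump [(array([280.4, 223.6]), 0.93)] [0.69] [0.513 0.021 0.015 0.551 0.04  0.025]Traceback (most recent call last):
  File "<stdin>", line 9, in <module>
ValueError: it knows: bean_jar, carton, chilli_jar, clip, divider_face, high_hump, low_hump, push_face, rail, tin
```

```bash
cat > look.py <<'E'
from h import *
def look(tag,cams=("top","side"),names=["rail","clip","low_hump","high_hump","divider_face","push_face","carton","chilli_jar","bean_jar","tin"]):
    Z=dict(rail=0,clip=0,low_hump=.0205,high_hump=.0255,divider_face=0,push_face=.036,carton=0,chilli_jar=0,bean_jar=0,tin=0)
    for c in cams:
        s=viewer.snapshot(c); save(s,c+tag+".png"); P=cloud(s)
        np.savez(c+tag+".npz",P=P,**s)
        for n in names:
            a=viewer.pinpoint(c,n); o=viewer.outline_of(c,n); t=""
            if o:
                m=o[0]["pixels"]&(s["z_map"]>0); t=np.round(np.r_[np.median(P[m],0),np.percentile(P[m],98,axis=0)],3) if m.any() else ""
            print(c,n,[(np.round(x["at"],1),round(x["conf"],2),np.round(onplane(s,*x["at"],Z[n]),4)) for x in a[:1]],[round(x["conf"],2) for x in o[:2]],t)
E
python3 - <<'E'
from look import *
look("1")
E
```

```text
top rail [(array([241.1, 184.2]), 0.73, array([0.6109, 0.1154, 0.    ]))] [0.46] [0.608 0.111 0.055 0.65  0.146 0.058]
top clip [(array([288.1, 222.3]), 0.75, array([0.5348, 0.0243, 0.    ]))] [0.75] [0.512 0.021 0.008 0.551 0.038 0.026]
top low_hump [(array([154.3, 218.8]), 0.63, array([0.5425, 0.2785, 0.0205]))] [0.9] [0.512 0.021 0.008 0.551 0.039 0.025]
top high_hump [(array([279.2, 222.9]), 0.62, array([0.5313, 0.0409, 0.0255]))] [0.93] [0.512 0.021 0.007 0.551 0.038 0.025]
top divider_face [(array([387.7, 211. ]), 0.96, array([ 0.5543, -0.1677,  0.    ]))] [0.84, 0.65] [ 0.599 -0.161  0.045  0.707 -0.15   0.063]
top push_face [(array([404.2, 207.2]), 0.97, array([ 0.5565, -0.19  ,  0.036 ]))] [0.56] [ 0.593 -0.16   0.046  0.706 -0.15   0.064]
top carton [(array([239.8, 183.9]), 0.91, array([0.6115, 0.118 , 0.    ]))] [0.82, 0.5] [0.608 0.111 0.055 0.65  0.146 0.058]
top chilli_jar [(array([151.6, 216.3]), 0.9, array([0.5498, 0.2904, 0.    ]))] [0.74] [0.543 0.279 0.074 0.571 0.313 0.078]
top bean_jar [(array([443.7, 151.5]), 0.77, array([ 0.67  , -0.2813,  0.    ]))] [0.78] [ 0
[... 646 characters left out ...]
 ]))] [0.82] [ 0.618 -0.167  0.041  0.706 -0.158  0.063]
side push_face [(array([290.9, 285.1]), 0.67, array([ 0.5561, -0.1965,  0.036 ]))] [0.94] [ 0.619 -0.167  0.039  0.708 -0.109  0.063]
side carton [(array([290.4, 200.2]), 0.95, array([0.6162, 0.1072, 0.    ]))] [0.87] [0.608 0.08  0.045 0.651 0.143 0.058]
side chilli_jar [(array([245.1, 169.5]), 0.92, array([0.5433, 0.2643, 0.    ]))] [0.76] [0.544 0.266 0.047 0.573 0.309 0.078]
side bean_jar [(array([380.5, 332.9]), 0.58, array([ 0.6663, -0.2797,  0.    ]))] [0.82, 0.67] [ 0.661 -0.299  0.052  0.693 -0.256  0.077]
side tin [(array([200.2, 211.2]), 0.9, array([0.4343, 0.1026, 0.    ]))] [0.7, 0.59] [0.438 0.073 0.049 0.467 0.117 0.073]
```

```bash
python3 -c "
import cv2,numpy as np
cv2.imwrite('pics/both.png',cv2.resize(np.vstack([cv2.imread('pics/top1.png')]),None,fx=1.4,fy=1.4))"
```

```text
(no output)
```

View pics/both.png

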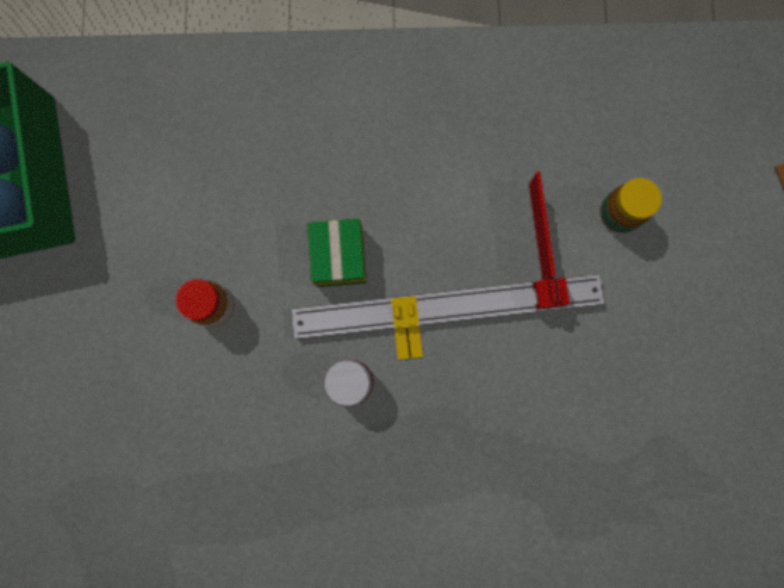

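View pics/side1.png

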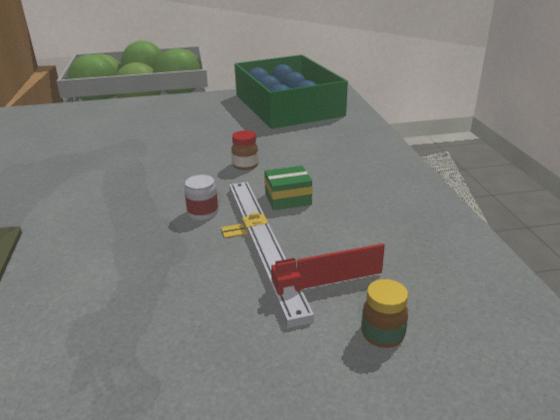

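The pictures agree with the networks. The rail runs along world +y with a small yaw, the divider is near (388,211) and the clip near (288,222) in the top view. The carton is at (240,180), beyond the clip, with the tin and chilli jar well clear. Next I'll fit the geometry precisely.

```bash
cat > fit.py <<'E'
import numpy as np, cv2
def geo(tag):
    d=np.load("top%s.npz"%tag); P=d["P"]; c=d["color"].astype(float); z=P[...,2]
    R_,G,B=c[...,0],c[...,1],c[...,2]
    hs=cv2.cvtColor(d["color"],cv2.COLOR_RGB2HSV)
    roi=(P[...,0]>.4)&(P[...,0]<.75)&(P[...,1]>-.26)&(P[...,1]<.24)
    H,S=hs[...,0].astype(int),hs[...,1]
    red=roi&((H<8)|(H>172))&(S>140); yel=roi&(H>18)&(H<34)&(S>140); grn=roi&(H>45)&(H<85)&(S>100)
    rail=roi&(z>.010)&(z<.021)&(S<60)
    out={}
    (rc,rs,ra)=cv2.minAreaRect(P[rail][:,:2].astype(np.float32)*1000); print("rail rect",rc,rs,ra)
    print("rail z",np.median(z[rail]))
    q=P[rail][:,:2]; m=(q[:,1]>-.2)&(q[:,1]<.22); 
    u,s,vt=np.linalg.svd(q-q.mean(0)); ay=vt[0]*np.sign(vt[0,1]); print("rail yaw pca",np.arctan2(-ay[0],ay[1]))
    for n,mk in (("panel top",red&(z>.050)&(P[...,0]>.59)),("carriage",red&(z>.035)&(P[...,0]<.575)),("tab",red&(z>.054)&(P[...,0]<.575)),("clip",yel&(z<.03)&(P[...,1]<.08)),("carton top",roi&(z>.048)&(P[...,1]>.05)&(P[...,0]>.55)&(P[...,1]<.2)&(P[...,0]<.68))):
        if mk.sum()<4: continue
        Q=P[mk]; print(n,mk.sum(),"z",np.round(np.median(Q[:,2]),4),"rect",[np.round(x,1) for x in cv2.minAreaRect(Q[:,:2].astype(np.float32)*1000)],"min/max",np.round(Q.min(0),3),np.round(Q.max(0),3))
E
python3 - <<'E'
from fit import *
geo("1")
d=np.load("top1.npz"); im=d["color"][140:265,200:420][...,::-1]
cv2.imwrite("pics/crop1.png",cv2.resize(im,None,fx=3.6,fy=3.6,interpolation=cv2.INTER_CUBIC))
E
```

```text
rail rect (582.5887451171875, -43.269378662109375) (188.00889587402344, 460.2262268066406) 15.578412055969238
rail z 0.01622921587406001
rail yaw pca 0.10648909729592969
panel top 284 z 0.0595 rect [array([ 649.9, -159.8]), array([120.5,   6.7]), np.float64(5.7)] min/max [ 0.59  -0.168  0.05 ] [ 0.71  -0.151  0.063]
carriage 458 z 0.046 rect [array([516.3, -79.5]), array([ 43.8, 238.9]), np.float64(22.4)] min/max [ 0.451 -0.19   0.036] [0.575 0.023 0.834]
tab 143 z 0.0622 rect [array([499.1, -82.4]), array([ 35.6, 228.7]), np.float64(33.6)] min/max [ 0.451 -0.175  0.054] [0.575 0.023 0.834]
clip 762 z 0.0065 rect [array([511.7,  20.4]), array([82. , 34.2]), np.float64(6.2)] min/max [ 0.47   0.    -0.001] [0.553 0.04  0.028]
carton top 1647 z 0.0553 rect [array([612. , 113.3]), array([80.7, 70.1]), np.float64(3.8)] min/max [0.57  0.076 0.048] [0.653 0.151 0.06 ]
```

View pics/crop1.png

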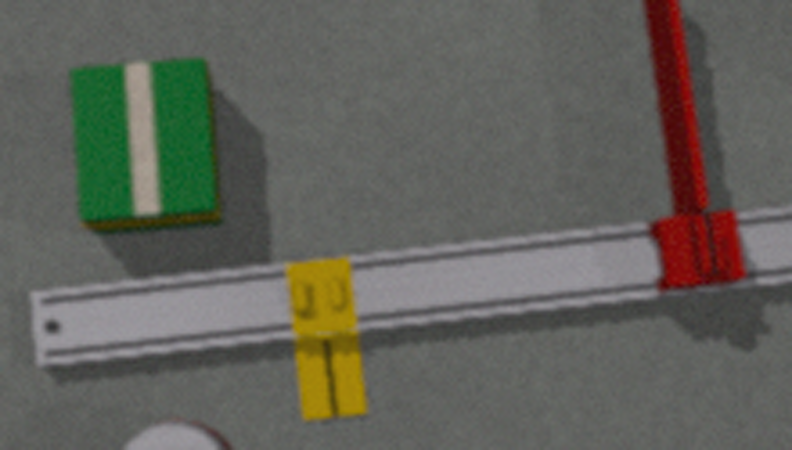

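The crop shows the seat line on the tab, from (326,340) to (335,415), and both humps on the rail. I'll tighten the rail fit and work out the push in the rail frame.

```bash
python3 - <<'E'
from h import *
d=dict(np.load("top1.npz")); P=d["P"]; z=P[...,2]; 
hs=cv2.cvtColor(d["color"],cv2.COLOR_RGB2HSV); H=hs[...,0].astype(int); S=hs[...,1]
rail=((z>.011)&(z<.021)&(P[...,0]>.49)&(P[...,0]<.59)&(P[...,1]<.24)&(P[...,1]>-.27)&(S<60)).astype(np.uint8)
n,l,st,_=cv2.connectedComponentsWithStats(cv2.morphologyEx(rail,cv2.MORPH_CLOSE,np.ones((25,45))))
k=1+np.argmax(st[1:,4]); m=(rail>0)&(l==k); q=(P[m][:,:2]*1000).astype(np.float32)
rr=cv2.minAreaRect(q); print(rr)
box=cv2.boxPoints(rr); 
a=np.deg2rad(rr[2]); a=(a+np.pi/4)%(np.pi/2)-np.pi/4; print("yaw",a)
c=np.array(rr[0])/1000; ex=np.array([np.cos(a),np.sin(a)]); ey=np.array([-ex[1],ex[0]])
F=lambda p:np.round([(p[:2]-c)@ex,(p[:2]-c)@ey],4)
np.savez("rail.npz",c=c,a=a)
# black line on tab
for u,v in ((326,340),(335,415)):
    print("line",F(onplane(d,200+(u+.5)/3.6-.5,140+(v+.5)/3.6-.5,.003)))
for nme,mk in (("panel",((H<8)|(H>172))&(S>140)&(z>.05)&(z<.07)&(P[...,0]>.59)&(P[...,0]<.73)&(abs(P[...,1]+.16)<.03)),("carr",((H<8)|(H>172))&(S>140)&(z>.035)&(z<.07)&(P[...,0]<.585)&(P[...,0]>.52)&(abs(P[...,1]+.16)<.06)),("clip",(H>18)&(H<34)&(S>140)&(z<.03)&(z>-.01)&(P[...,1]<.08)&(P[...,1]>-.05)&(P[...,0]<.57)),("tab",((H<8)|(H>172))&(S>140)&(z>.056)&(z<.07)&(P[...,0]<.58)&(abs(P[...,1]+.16)<.04)),("carton",(z>.05)&(z<.06)&(abs(P[...,0]-.61)<.06)&(abs(P[...,1]-.113)<.06))):
    Q=P[mk][:,:2]-c; x,y=Q@ex,Q@ey; print(nme,mk.sum(),"x",np.round(np.percentile(x,[1,50,99]),4),"y",np.round(np.percentile(y,[1,50,99]),4))
for n,p in dict(lowS=[.5336,.0183],highT=[.5313,.0409],highS=[.5257,.0252],clipT=[.5348,.0243],faceT=[.5543,-.1677],faceS=[.5527,-.1656],pushT=[.5565,-.19],pushS=[.5561,-.1965]).items(): print(n,F(np.array(p)))
s=r.get_state(); T=R.from_quat(s["eef_rot"]); print(T.as_matrix().round(3))
E
```

```text
((553.4703979492188, -31.914947509765625), (68.59455871582031, 419.5558166503906), 5.719447612762451)
yaw 0.09982319223803438
line [-0.0363  0.0564]
line [-0.0763  0.0561]
panel 284 x [0.0244 0.0816 0.1417] y [-0.14   -0.1358 -0.1337]
carr 487 x [-0.0319 -0.0129  0.0169] y [-0.1559 -0.1342 -0.1177]
clip 762 x [-0.0764 -0.0366  0.0038] y [0.0395 0.0562 0.0726]
tab 140 x [-0.029  -0.012   0.0123] y [-0.1425 -0.1362 -0.1309]
carton 1642 x [0.0329 0.0714 0.1114] y [0.1041 0.1386 0.1731]
lowS [-0.0148  0.0519]
highT [-0.0148  0.0747]
highS [-0.0219  0.0596]
clipT [-0.013   0.0578]
faceT [-0.0127 -0.1352]
faceS [-0.0141 -0.1329]
pushT [-0.0127 -0.1576]
pushS [-0.0138 -0.164 ]
[[ 0.927  0.374  0.   ]
 [ 0.374 -0.927 -0.   ]
 [ 0.     0.    -1.   ]]
```

Emit:
play_rows(
  commands=[
    {"delta_rot":[0,0,0],"travel":[0.3,-0.14,0],"gripper":-1},
    {"delta_rot":[0,0,0],"travel":[0.65,-0.3,0],"gripper":-1},
    {"delta_rot":[0,0,0],"travel":[1,-0.46,0],"gripper":-1},
    {"delta_rot":[0,0,0],"travel":[1,-0.46,0],"gripper":-1},
  ],
  force=30,
)

```text
clock: 3.05
tool_pos: [0.3525, -0.4546, 0.2391]
eef_rot: [0.981, 0.196, 0.002, -0.001]
contact_force: [-0.5, -0.6, 0.4]
opening: 0.568
```

Emit:
play_rows(
  commands=[
    {"delta_rot":[0,0,0],"travel":[0.3,-0.14,0],"gripper":-1},
    {"delta_rot":[0,0,0],"travel":[0.65,-0.3,0],"gripper":-1},
    {"delta_rot":[0,0,0],"travel":[1,-0.46,0],"gripper":-1},
    {"delta_rot":[0,0,0],"travel":[1,-0.46,0],"gripper":-1},
  ],
)

```text
clock: 3.55
tool_pos: [0.4646, -0.3348, 0.2389]
eef_rot: [0.981, 0.195, 0.002, -0.001]
contact_force: [0.1, -0.9, -0.8]
opening: 0.119
```

Emit:
play_rows(
  commands=[
    {"delta_rot":[0,0,-0.058],"travel":[0.3,-0.14,0],"gripper":-1},
    {"delta_rot":[0,0,-0.117],"travel":[0.6,-0.28,0],"gripper":-1},
    {"delta_rot":[0,0,-0.175],"travel":[0.89,-0.41,0],"gripper":-1},
    {"delta_rot":[0,0,-0.234],"travel":[0.89,-0.41,0],"gripper":-1},
    {"delta_rot":[0,0,-0.292],"travel":[0.89,-0.41,0],"gripper":-1},
    {"delta_rot":[0,0,-0.351],"travel":[0.89,-0.41,0],"gripper":-1},
    {"delta_rot":[0,0,-0.41],"travel":[0.89,-0.41,0],"gripper":-1},
    {"delta_rot":[0,0,-0.41],"travel":[0.89,-0.41,0],"gripper":-1},
    {"delta_rot":[0,0,-0.41],"travel":[0.89,-0.41,0],"gripper":-1},
  ],
)

```text
clock: 4.68
tool_pos: [0.5608, -0.2335, 0.2386]
eef_rot: [0.672, 0.74, -0.0, 0.0]
contact_force: [-0.6, -0.4, 0.4]
opening: 0.003
```

```bash
cat > rf.py <<'E'
from h import *
a=.0998; ex=np.array([np.cos(a),np.sin(a)]); ey=np.array([-ex[1],ex[0]])
c=np.load("rail.npz")["c"]-.0125*ex
def where():
    s=r.get_state(); p=s["tool_pos"]; M=R.from_quat(s["eef_rot"]).as_matrix(); f=s["contact_force"]
    print("t %.2f"%s["clock"],"rail x,y,z mm",np.round([(p[:2]-c)@ex*1e3,(p[:2]-c)@ey*1e3,p[2]*1e3],1),"yaw err",round(float(np.arctan2(M[1,0],M[0,0])-a-np.pi/2),4),"tilt",M[:2,2].round(4),"F rail",np.round([f[:2]@ex,f[:2]@ey,f[2]],2),"q",s["q"].round(2),"open",round(s["opening"],3))
E
python3 -c "
from rf import *
where()"
```

```text
t 4.67 rail x,y,z mm [  -0.3 -201.3  238.6] yaw err -0.0035 tilt [-0.0004 -0.0007] F rail [-0.66 -0.35  0.44] q [ 0.61  0.7  -0.52  1.61  0.41  0.94  0.04] open 0.003
```

Emit:
play_rows(
  commands=[
    {"delta_rot":[0,0,0],"travel":[0,0,0.33],"gripper":-1},
    {"delta_rot":[0,0,0],"travel":[0,0,0.67],"gripper":-1},
    {"delta_rot":[0,0,0],"travel":[0,0,1],"gripper":-1},
    {"delta_rot":[0,0,0],"travel":[0,0,1],"gripper":-1},
  ],
)

```text
clock: 5.18
tool_pos: [0.5584, -0.232, 0.0857]
eef_rot: [0.671, 0.741, -0.002, -0.003]
contact_force: [-0.3, -0.0, 0.9]
opening: 0.006
```

Emit:
play_rows(
  commands=[
    {"delta_rot":[0,0,0],"travel":[0,0,0.18],"gripper":-1},
    {"delta_rot":[0,0,0],"travel":[0,0,0.36],"gripper":-1},
    {"delta_rot":[0,0,0],"travel":[0.1,0,0.36],"gripper":-1},
    {"delta_rot":[0,0,0],"travel":[0.2,0,0.36],"gripper":-1},
    {"delta_rot":[0,0,0],"travel":[0.2,0,0.36],"gripper":-1},
  ],
)

```text
clock: 5.8
tool_pos: [0.5596, -0.2, 0.0366]
eef_rot: [0.669, 0.743, 0.001, 0.001]
contact_force: [0.6, -0.2, 0.1]
opening: 0.004
```

```bash
python3 -c "
from rf import *
where()
s=viewer.snapshot('side'); save(s,'s2.png',(180,200,420,360),3)"
```

```text
t 5.80 rail x,y,z mm [   1.9 -167.8   36.6] yaw err 0.0045 tilt [0.0026 0.0005] F rail [ 0.61 -0.21  0.13] q [ 0.46  0.96 -0.34  1.78  0.59  0.5  -0.17] open 0.004
```

View pics/s2.png

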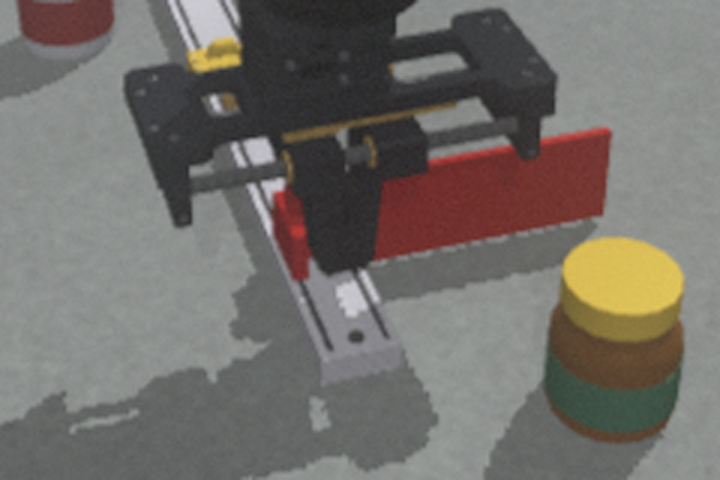

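The fingers stand behind the carriage's −y face, with the tip near (345,265) in the crop, and are roughly centred. I'll start the push at moderate speed.

Emit:
play_rows(
  commands=[
    {"delta_rot":[0,0,0],"travel":[0.03,-0.02,0.01],"gripper":-1},
    {"delta_rot":[0,0,0],"travel":[0.08,-0.02,0.01],"gripper":-1},
    {"delta_rot":[0,0,0],"travel":[0.15,-0.02,0.01],"gripper":-1},
    {"delta_rot":[0,0,0],"travel":[0.22,-0.02,0.01],"gripper":-1},
    {"delta_rot":[0,0,0],"travel":[0.29,-0.02,0.01],"gripper":-1},
    {"delta_rot":[0,0,0],"travel":[0.36,-0.02,0.01],"gripper":-1},
    {"delta_rot":[0,0,0],"travel":[0.43,-0.02,0.01],"gripper":-1},
    {"delta_rot":[0,0,0],"travel":[0.5,-0.02,0.01],"gripper":-1},
    {"delta_rot":[0,0,0],"travel":[0.57,-0.02,0.01],"gripper":-1},
    {"delta_rot":[0,0,0],"travel":[0.64,-0.02,0.01],"gripper":-1},
    {"delta_rot":[0,0,0],"travel":[0.7,-0.02,0.01],"gripper":-1},
    {"delta_rot":[0,0,0],"travel":[0.74,-0.02,0.01],"gripper":-1},
  ],
)

```text
clock: 7.35
tool_pos: [0.5439, -0.0914, 0.0332]
eef_rot: [0.67, 0.742, 0.0, -0.0]
contact_force: [0.0, -1.7, 1.0]
opening: 0.003
```

```bash
python3 -c "
from rf import *
where()"
```

```text
t 7.35 rail x,y,z mm [ -2.9 -58.2  33.2] yaw err 0.0019 tilt [-0.0002  0.0003] F rail [-0.14 -1.67  1.02] q [ 0.23  0.93 -0.26  1.91  0.59  0.38 -0.38] open 0.003
```

Emit:
play_rows(
  commands=[
    {"delta_rot":[0,0,0],"travel":[0.05,0.02,0],"gripper":-1},
    {"delta_rot":[0,0,0],"travel":[0.11,0.02,0],"gripper":-1},
    {"delta_rot":[0,0,0],"travel":[0.17,0.02,0],"gripper":-1},
    {"delta_rot":[0,0,0],"travel":[0.23,0.02,0],"gripper":-1},
    {"delta_rot":[0,0,0],"travel":[0.28,0.02,0],"gripper":-1},
    {"delta_rot":[0,0,0],"travel":[0.33,0.02,0],"gripper":-1},
    {"delta_rot":[0,0,0],"travel":[0.37,0.02,0],"gripper":-1},
    {"delta_rot":[0,0,0],"travel":[0.37,0.02,0],"gripper":-1},
  ],
)

```text
clock: 8.35
tool_pos: [0.5421, -0.0351, 0.0334]
eef_rot: [0.67, 0.742, 0.001, -0.0]
contact_force: [-0.7, 0.7, 0.8]
opening: 0.006
```

```bash
cat > div.py <<'E'
from rf import *
def div(tag):
    where()
    for cm in ("top","side"):
        d=viewer.snapshot(cm); save(d,cm+tag+".png"); P=cloud(d); z=P[...,2]
        hs=cv2.cvtColor(d["color"],cv2.COLOR_RGB2HSV); H=hs[...,0].astype(int); S=hs[...,1]
        X=(P[...,:2]-c)@ex; Y=(P[...,:2]-c)@ey
        red=((H<8)|(H>172))&(S>140)&(z>.05)&(z<.066)&(X>.03)&(X<.165)&(abs(Y)<.19)
        print(cm,"panel n",red.sum(),"y",np.round(np.percentile(Y[red],[2,25,50,75,98])*1e3,1) if red.sum()>20 else "")
        ca=(z>.05)&(z<.06)&(X>.02)&(X<.15)&(Y>0)&(Y<.2)&(H>45)&(H<85)&(S>90)
        if ca.sum()>20: print(cm,"carton n",ca.sum(),"x",np.round(np.percentile(X[ca],[1,99])*1e3,1),"y",np.round(np.percentile(Y[ca],[1,99])*1e3,1),"rect",[np.round(t,1) for t in cv2.minAreaRect((np.stack([X[ca],Y[ca]],-1)*1e3).astype(np.float32))])
E
python3 -c "
from div import *
div('3')"
```

```text
t 8.35 rail x,y,z mm [ 0.8 -2.1 33.4] yaw err 0.0027 tilt [0.0014 0.0017] F rail [-0.63  0.74  0.82] q [ 0.12  0.92 -0.23  1.94  0.57  0.34 -0.46] open 0.006
top panel n 85 y [27.5 29.1 30.5 31.7 32.9]
top carton n 1259 x [ 45.5 123.7] y [104.1 172.3] rect [array([ 84.9, 138.3]), array([69.1, 80.1]), np.float64(88.3)]
side panel n 321 y [23.1 25.  26.  26.9 29.4]
side carton n 75 x [ 70.7 106.7] y [ 99.2 156. ] rect [array([ 85.7, 128.6]), array([55.7, 38.3]), np.float64(82.6)]
```

Emit:
play_rows(
  commands=[
    {"delta_rot":[0,0,0],"travel":[0.03,0,0],"gripper":-1},
    {"delta_rot":[0,0,0],"travel":[0.06,0,0],"gripper":-1},
    {"delta_rot":[0,0,0],"travel":[0.08,0,0],"gripper":-1},
    {"delta_rot":[0,0,0],"travel":[0.1,0,0],"gripper":-1},
    {"delta_rot":[0,0,0],"travel":[0.1,0,0],"gripper":-1},
  ],
)

```text
clock: 9.07
tool_pos: [0.5408, -0.0234, 0.0335]
eef_rot: [0.671, 0.741, -0.0, 0.001]
contact_force: [2.2, -5.5, 2.3]
opening: 0.005
```

Emit:
play_rows(
  commands=[
    {"delta_rot":[0,0,0],"travel":[0.01,0,0],"gripper":-1},
    {"delta_rot":[0,0,0],"travel":[0.02,0,0],"gripper":-1},
    {"delta_rot":[0,0,0],"travel":[0.02,0,0],"gripper":-1},
  ],
)

```text
clock: 9.45
tool_pos: [0.5406, -0.0209, 0.0335]
eef_rot: [0.671, 0.741, -0.001, 0.001]
contact_force: [2.6, -6.1, 1.4]
opening: 0.001
```

```bash
python3 -c "
from div import *
div('4')"
```

```text
t 9.45 rail x,y,z mm [ 0.8 12.2 33.5] yaw err -0.0006 tilt [ 0.0014 -0.0028] F rail [ 2.   -6.36  1.42] q [ 0.08  0.92 -0.22  1.95  0.56  0.33 -0.49] open 0.001
top panel n 67 y [41.3 42.5 43.9 45.1 46.5]
top carton n 1250 x [ 45.3 123.9] y [104.1 172.1] rect [array([ 84.8, 138.4]), array([69.3, 79.8]), np.float64(88.2)]
side panel n 323 y [37.4 38.9 39.9 40.9 42.7]
side carton n 138 x [ 64.7 106.4] y [101.  168.4] rect [array([ 85.1, 135. ]), array([70.2, 38.8]), np.float64(85.1)]
```

Emit:
play_rows(
  commands=[
    {"delta_rot":[0,0,0],"travel":[0.01,0,0],"gripper":-1},
    {"delta_rot":[0,0,0],"travel":[0.02,0,0],"gripper":-1},
    {"delta_rot":[0,0,0],"travel":[0.02,0,0],"gripper":-1},
  ],
)

```text
clock: 9.93
tool_pos: [0.5395, -0.0153, 0.0333]
eef_rot: [0.67, 0.742, 0.0, -0.0]
contact_force: [0.2, -1.5, 0.5]
opening: 0.008
```

Emit:
play_rows(
  commands=[
    {"delta_rot":[0,0,0],"travel":[0.01,0,0],"gripper":-1},
    {"delta_rot":[0,0,0],"travel":[0.01,0,0],"gripper":-1},
  ],
)

```text
clock: 10.18
tool_pos: [0.5384, -0.0132, 0.033]
eef_rot: [0.67, 0.742, -0.0, -0.001]
contact_force: [-0.0, 0.3, -0.1]
opening: 0.003
```

Emit:
play_rows(
  commands=[
    {"delta_rot":[0,0,0],"travel":[0.01,0,0],"gripper":-1},
    {"delta_rot":[0,0,0],"travel":[0.01,0,0],"gripper":-1},
  ],
)

```text
clock: 10.42
tool_pos: [0.5387, -0.0122, 0.0331]
eef_rot: [0.67, 0.742, 0.0, -0.0]
contact_force: [-0.0, 1.1, -0.3]
opening: 0.007
```

```bash
python3 -c "
from div import *
div('5')"
```

```text
t 10.43 rail x,y,z mm [-0.2 21.1 33.1] yaw err 0.002 tilt [-0.0005  0.0005] F rail [ 0.07  1.07 -0.29] q [ 0.07  0.92 -0.22  1.95  0.56  0.33 -0.5 ] open 0.007
top panel n 79 y [53.6 55.  56.3 57.5 58.5]
top carton n 1249 x [ 45.2 123.8] y [104.  172.3] rect [array([ 85. , 138.3]), array([69.3, 80. ]), np.float64(88.4)]
side panel n 300 y [49.2 51.3 52.4 53.6 55.7]
side carton n 91 x [63.6 99.8] y [106.3 127.4] rect [array([ 81.4, 117.5]), array([37. , 22.6]), np.float64(0.5)]
```

The force rose to about 6 N and then fell to zero. The panel jumped ahead of the finger to y ≈ 56.3, against 56.2 for the seat line, so it has clicked in. I'll back off, rise and cross to the carton's far side.

Emit:
play_rows(
  commands=[
    {"delta_rot":[0,0,0],"travel":[-0.1,0,0],"gripper":-1},
    {"delta_rot":[0,0,0],"travel":[-0.15,0,0],"gripper":-1},
    {"delta_rot":[0,0,0],"travel":[-0.15,0,-0.3],"gripper":-1},
    {"delta_rot":[0,0,0],"travel":[-0.15,0,-0.65],"gripper":-1},
    {"delta_rot":[0,0,0],"travel":[0,0.1,-1],"gripper":-1},
    {"delta_rot":[0,0,0],"travel":[0.3,0.3,-1],"gripper":-1},
    {"delta_rot":[0,0,0],"travel":[0.65,0.5,-1],"gripper":-0.5},
    {"delta_rot":[0,0,0],"travel":[1,0.57,-1],"gripper":0},
    {"delta_rot":[0,0,0],"travel":[1,0.57,-1],"gripper":0},
    {"delta_rot":[0,0,0],"travel":[1,0.57,-1],"gripper":0},
  ],
)

```text
clock: 11.78
tool_pos: [0.6088, 0.1433, 0.1828]
eef_rot: [0.671, 0.742, -0.001, 0.0]
contact_force: [-0.7, -0.2, -0.5]
opening: 0.434
```

Emit:
play_rows(
  commands=[
    {"delta_rot":[0,0,0],"travel":[0.2,0,0],"gripper":0},
    {"delta_rot":[0,0,0],"travel":[0.2,0,0.3],"gripper":0},
    {"delta_rot":[0,0,0],"travel":[0.2,0,0.5],"gripper":0},
    {"delta_rot":[0,0,0],"travel":[0.2,0,0.5],"gripper":0},
  ],
)

```text
clock: 12.28
tool_pos: [0.6046, 0.1712, 0.106]
eef_rot: [0.672, 0.741, -0.003, -0.0]
contact_force: [-1.1, -0.3, -0.2]
opening: 0.504
```

```bash
python3 -c "
from div import *
div('6')"
```

```text
t 12.28 rail x,y,z mm [ 83.6 197.  106. ] yaw err -0.0016 tilt [-0.0048 -0.0039] F rail [-1.11 -0.2  -0.19] q [-0.16  0.88 -0.35  1.65  0.43  0.7  -0.63] open 0.504
top panel n 0 y 
side panel n 248 y [49.2 51.4 52.4 53.3 55.1]
side carton n 390 x [ 45.3 122.6] y [100.2 165. ] rect [array([ 84.3, 134.6]), array([68.4, 78.4]), np.float64(87.8)]
```

View pics/side6.png

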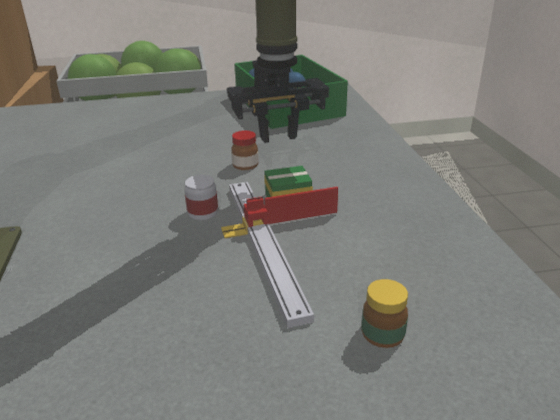

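The divider sits at the clip and hasn't moved (side y 52.4, as before). The open fingers are beyond the carton at about (278,130), clear of the chilli jar. I'll lower them and push gently.

Emit:
play_rows(
  commands=[
    {"delta_rot":[0,0,0],"travel":[0,0,0.25],"gripper":0},
    {"delta_rot":[0,0,0],"travel":[0,0,0.45],"gripper":0},
    {"delta_rot":[0,0,0],"travel":[0,0,0.55],"gripper":0},
    {"delta_rot":[0,0,0],"travel":[0,0,0.55],"gripper":0},
  ],
)

```text
clock: 12.88
tool_pos: [0.6063, 0.1746, 0.026]
eef_rot: [0.671, 0.742, -0.0, 0.0]
contact_force: [-0.0, -0.2, 0.7]
opening: 0.497
```

Emit:
play_rows(
  commands=[
    {"delta_rot":[0,0,0],"travel":[-0.05,0,0],"gripper":0},
    {"delta_rot":[0,0,0],"travel":[-0.09,0,0],"gripper":0},
    {"delta_rot":[0,0,0],"travel":[-0.12,0,0],"gripper":0},
    {"delta_rot":[0,0,0],"travel":[-0.15,0,0],"gripper":0},
    {"delta_rot":[0,0,0],"travel":[-0.18,0,0],"gripper":0},
    {"delta_rot":[0,0,0],"travel":[-0.21,0,0],"gripper":0},
    {"delta_rot":[0,0,0],"travel":[-0.24,0,0],"gripper":0},
    {"delta_rot":[0,0,0],"travel":[-0.27,0,0],"gripper":0},
    {"delta_rot":[0,0,0],"travel":[-0.3,0,0],"gripper":0},
    {"delta_rot":[0,0,0],"travel":[-0.32,0,0],"gripper":0},
    {"delta_rot":[0,0,0],"travel":[-0.34,0,0],"gripper":0},
    {"delta_rot":[0,0,0],"travel":[-0.34,0,0],"gripper":0},
  ],
)

```text
clock: 14.38
tool_pos: [0.6111, 0.1232, 0.0256]
eef_rot: [0.671, 0.742, -0.0, 0.0]
contact_force: [-0.3, 0.7, 0.9]
opening: 0.5
```

```bash
python3 -c "
from div import *
div('7')"
```

```text
t 14.38 rail x,y,z mm [ 85.3 148.6  25.6] yaw err 0.0007 tilt [-0.0002 -0.001 ] F rail [-0.25  0.68  0.94] q [-0.11  0.99 -0.3   1.69  0.5   0.54 -0.62] open 0.5
top panel n 0 y 
side panel n 317 y [49.4 51.4 52.4 53.4 56. ]
side carton n 474 x [ 46.1 121.7] y [ 67.3 131.4] rect [array([83.7, 99.5]), array([78.4, 68.1]), np.float64(1.0)]
```

Emit:
play_rows(
  commands=[
    {"delta_rot":[0,0,0],"travel":[-0.02,0,0],"gripper":0},
    {"delta_rot":[0,0,0],"travel":[-0.035,0,0],"gripper":0},
    {"delta_rot":[0,0,0],"travel":[-0.045,0,0],"gripper":0},
    {"delta_rot":[0,0,0],"travel":[-0.045,0,0],"gripper":0},
  ],
)

```text
clock: 14.98
tool_pos: [0.6117, 0.1167, 0.0256]
eef_rot: [0.671, 0.742, -0.0, 0.0]
contact_force: [-0.6, 0.6, -0.4]
opening: 0.499
```

Emit:
play_rows(
  commands=[
    {"delta_rot":[0,0,0],"travel":[-0.007,0,0],"gripper":0},
    {"delta_rot":[0,0,0],"travel":[-0.007,0,0],"gripper":0},
  ],
)

```text
clock: 15.22
tool_pos: [0.6118, 0.1162, 0.0257]
eef_rot: [0.67, 0.742, -0.0, -0.0]
contact_force: [-1.0, 0.1, 0.3]
opening: 0.501
```

```bash
python3 -c "
from div import *
div('8')
for i in range(4): where()"
```

```text
t 15.22 rail x,y,z mm [ 85.3 141.6  25.7] yaw err 0.0012 tilt [-0.0002 -0.0003] F rail [-0.98  0.17  0.28] q [-0.1   0.99 -0.3   1.69  0.51  0.54 -0.61] open 0.501
top panel n 0 y 
side panel n 288 y [50.  51.6 52.6 53.5 55.6]
side carton n 407 x [ 45.7 121. ] y [ 65. 125.] rect [array([83.4, 95. ]), array([63.6, 77.6]), np.float64(89.1)]
t 15.32 rail x,y,z mm [ 85.3 141.5  25.7] yaw err 0.0012 tilt [-0.0002 -0.0004] F rail [-0.66  1.33  0.8 ] q [-0.1   0.99 -0.3   1.69  0.51  0.54 -0.61] open 0.5
t 15.32 rail x,y,z mm [ 85.3 141.5  25.7] yaw err 0.0012 tilt [-0.0002 -0.0004] F rail [-0.66  1.33  0.8 ] q [-0.1   0.99 -0.3   1.69  0.51  0.54 -0.61] open 0.5
t 15.32 rail x,y,z mm [ 85.3 141.5  25.7] yaw err 0.0012 tilt [-0.0002 -0.0004] F rail [-0.66  1.33  0.8 ] q [-0.1   0.99 -0.3   1.69  0.51  0.54 -0.61] open 0.5
t 15.32 rail x,y,z mm [ 85.3 141.5  25.7] yaw err 0.0012 tilt [-0.0002 -0.0004] F rail [-0.66  1.33  0.8 ] q [-0.1   0.99 -0.3   1.69  0.51  0.54 -0.61] open 0.5
```

Emit:
play_rows(
  commands=[
    {"delta_rot":[0,0,0],"travel":[-0.006,0,0],"gripper":0},
    {"delta_rot":[0,0,0],"travel":[-0.006,0,0],"gripper":0},
  ],
)

```text
clock: 15.58
tool_pos: [0.612, 0.1155, 0.0257]
eef_rot: [0.67, 0.742, 0.0, 0.0]
contact_force: [-0.6, 1.3, -0.9]
opening: 0.503
```

Emit:
play_rows(
  commands=[
    {"delta_rot":[0,0,0],"travel":[-0.005,0,0],"gripper":0},
    {"delta_rot":[0,0,0],"travel":[-0.005,0,0],"gripper":0},
  ],
)

```text
clock: 15.82
tool_pos: [0.6122, 0.1147, 0.0257]
eef_rot: [0.67, 0.742, 0.0, 0.0]
contact_force: [-0.2, 1.6, -0.6]
opening: 0.501
```

```bash
python3 -c "
from div import *
div('9')
d=viewer.snapshot('side'); save(d,'s9.png',(215,150,355,250),5)"
```

```text
t 15.82 rail x,y,z mm [ 85.5 140.   25.7] yaw err 0.0012 tilt [ 0.0002 -0.    ] F rail [ 0.    1.62 -0.57] q [-0.09  0.99 -0.3   1.69  0.51  0.54 -0.61] open 0.501
top panel n 0 y 
side panel n 288 y [50.  51.5 52.3 53.4 55.4]
side carton n 381 x [ 46.  121.6] y [ 66.9 123.3] rect [array([83.1, 95.4]), array([77.6, 59.6]), np.float64(1.5)]
```

View pics/s9.png

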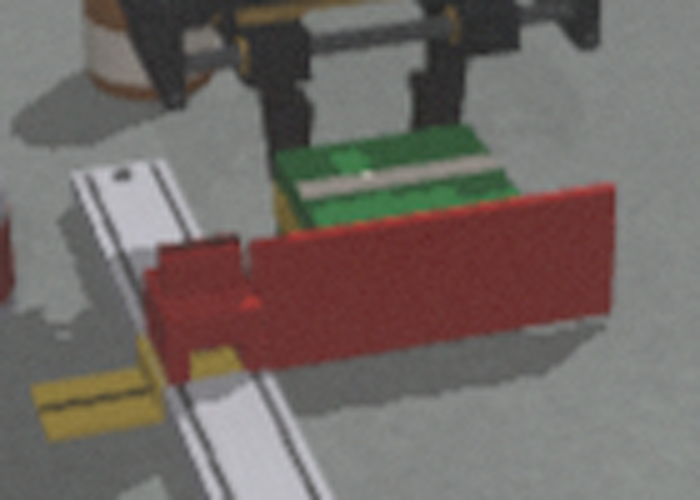

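The divider is still on its seat line. The carton is close behind the panel, at about (400,190) in the crop, but I can't see the gap, so I'll continue in sub-millimetre steps by force.

Emit:
play_rows(
  commands=[
    {"delta_rot":[0,0,0],"travel":[-0.005,0,0],"gripper":0},
    {"delta_rot":[0,0,0],"travel":[-0.005,0,0],"gripper":0},
  ],
)

```text
clock: 16.23
tool_pos: [0.6122, 0.1139, 0.0257]
eef_rot: [0.67, 0.742, 0.0, 0.0]
contact_force: [0.5, 0.7, -0.0]
opening: 0.498
```

Emit:
play_rows(
  commands=[
    {"delta_rot":[0,0,0],"travel":[-0.004,0,0],"gripper":0},
    {"delta_rot":[0,0,0],"travel":[-0.004,0,0],"gripper":0},
  ],
)

```text
clock: 16.48
tool_pos: [0.6122, 0.1134, 0.0257]
eef_rot: [0.67, 0.742, 0.0, 0.0]
contact_force: [0.1, 1.1, -0.3]
opening: 0.499
```

Emit:
play_rows(
  commands=[
    {"delta_rot":[0,0,0],"travel":[-0.004,0,0],"gripper":0},
    {"delta_rot":[0,0,0],"travel":[-0.004,0,0],"gripper":0},
  ],
)

```text
clock: 16.73
tool_pos: [0.6123, 0.1133, 0.0258]
eef_rot: [0.67, 0.742, 0.0, -0.0]
contact_force: [-0.1, 2.5, -0.3]
opening: 0.499
```

```bash
python3 -c "
from div import *
div('10')"
```

```text
t 16.73 rail x,y,z mm [ 85.5 138.7  25.8] yaw err 0.0014 tilt [0.0003 0.0008] F rail [ 0.19  2.49 -0.31] q [-0.09  0.99 -0.3   1.69  0.51  0.54 -0.61] open 0.499
top panel n 0 y 
side panel n 289 y [49.6 51.3 52.3 53.3 55.3]
side carton n 370 x [ 45.8 121. ] y [ 65. 123.] rect [array([83.4, 93.9]), array([60.4, 77.8]), np.float64(89.7)]
```

Emit:
play_rows(
  commands=[
    {"delta_rot":[0,0,0],"travel":[-0.003,0,0],"gripper":0},
    {"delta_rot":[0,0,0],"travel":[-0.003,0,0],"gripper":0},
  ],
)

```text
clock: 17.08
tool_pos: [0.6123, 0.1131, 0.0258]
eef_rot: [0.67, 0.742, 0.0, -0.0]
contact_force: [-0.6, 4.5, -0.2]
opening: 0.499
```

```bash
python3 -c "
from div import *
div('11')"
```

```text
t 17.07 rail x,y,z mm [ 85.5 138.4  25.8] yaw err 0.0016 tilt [0.0002 0.0011] F rail [-0.17  4.58 -0.25] q [-0.09  0.99 -0.3   1.69  0.51  0.54 -0.6 ] open 0.499
top panel n 0 y 
side panel n 288 y [49.1 51.  51.9 53.  54.9]
side carton n 359 x [ 45.6 121.6] y [ 65.2 121.7] rect [array([83.9, 93.6]), array([60., 77.]), np.float64(89.4)]
```

Contact is firm: 4.6 N, at TCP 138.4 mm against a predicted 138.5. I'll withdraw along +y, rise, clear the view and check.

Emit:
play_rows(
  commands=[
    {"delta_rot":[0,0,0],"travel":[0.03,0,0],"gripper":0},
    {"delta_rot":[0,0,0],"travel":[0.12,0,0],"gripper":0},
    {"delta_rot":[0,0,0],"travel":[0.25,0,0],"gripper":0},
    {"delta_rot":[0,0,0],"travel":[0.25,0,-0.3],"gripper":0},
    {"delta_rot":[0,0,0],"travel":[0.25,0,-0.65],"gripper":0},
    {"delta_rot":[0,0,0],"travel":[0.25,0,-1],"gripper":0},
    {"delta_rot":[0,0,0],"travel":[0.6,0,-1],"gripper":0},
    {"delta_rot":[0,0,0],"travel":[1,0,-1],"gripper":0},
    {"delta_rot":[0,0,0],"travel":[1,0,-1],"gripper":0},
  ],
)

```text
clock: 18.3
tool_pos: [0.5939, 0.2713, 0.1764]
eef_rot: [0.666, 0.746, 0.002, -0.003]
contact_force: [-0.1, 0.3, -0.3]
opening: 0.498
```

Emit:
play_rows(
  commands=[
    {"delta_rot":[0,0,0],"travel":[0.3,0,0],"gripper":0},
    {"delta_rot":[0,0,0],"travel":[0.6,0,0],"gripper":0},
    {"delta_rot":[0,0,0],"travel":[0.6,0,0],"gripper":0},
  ],
)

```text
clock: 18.68
tool_pos: [0.5851, 0.3573, 0.1757]
eef_rot: [0.668, 0.744, 0.001, -0.002]
contact_force: [-0.8, -0.6, 0.0]
opening: 0.5
```

```bash
python3 -c "
from div import *
div('12')
d=viewer.snapshot('top'); save(d,'t12.png',(200,130,340,260),4.5)
from look import look
look('13',('top',),['chilli_jar','bean_jar','tin','carton','divider_face'])"
```

```text
t 18.68 rail x,y,z mm [ 82.8 384.1 175.7] yaw err 0.0086 tilt [-0.0015  0.0039] F rail [-0.81 -0.5   0.03] q [-0.42  0.86 -0.38  1.42  0.36  0.93 -0.79] open 0.5
top panel n 188 y [53.1 54.2 55.5 56.8 58.2]
top carton n 1235 x [ 45.8 123.9] y [ 60.6 127.4] rect [array([85.2, 94. ]), array([68.1, 79.9]), np.float64(90.0)]
side panel n 148 y [49.5 51.  52.  53.  55.4]
side carton n 401 x [ 45.7 122.1] y [ 65.5 122.7] rect [array([84.4, 93.7]), array([78.8, 59.5]), np.float64(0.4)]
top chilli_jar [(array([153.2, 216.6]), 0.64, array([0.5491, 0.2872, 0.    ]))] [0.74] [0.543 0.28  0.074 0.569 0.311 0.078]
top bean_jar [(array([443.3, 150.3]), 0.7, array([ 0.6724, -0.2806,  0.    ]))] [0.96, 0.22] [ 0.662 -0.269  0.073  0.692 -0.249  0.078]
top tin [(array([284. , 227.3]), 0.53, array([0.5252, 0.0323, 0.    ]))] [0.7, 0.3] [0.44  0.094 0.07  0.466 0.121 0.072]
top carton [(array([266.2, 181.6]), 0.92, array([0.6153, 0.0661, 0.    ]))] [0.83] [0.612 0.068 0.055 0.654 0.102 0.058]
top divider_face [(array([286.7, 225.5]), 0.58, array([0.5286, 0.0271, 0.    ]))] [0.9, 0.4] [0.544 0.028 0.055 0.683 0.041 0.063]
```

View pics/t12.png

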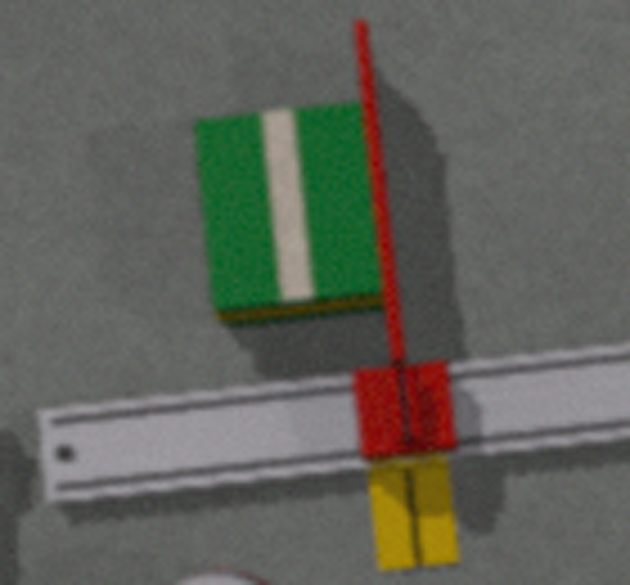

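The carton is flush along the panel, rotated 90.0° to the rail axes. The thumb tab's centre line runs straight into the seat line at (408,460), and the jars and tin haven't moved. I'll hand it in.

```bash
python3 -c "
from plant import r
print(r.finish_job(), r.get_state()['clock'])"
```

```text
the job is handed in; nothing more can be done
the job is handed in; nothing more can be done
```

The divider is clicked into the yellow stop and the carton stands flush against it. I handed the job in at about 19 s of the 54 s allowed.

- **Divider:** I pushed it with shut fingers. The force rose to about 6 N, then fell to zero as it jumped ahead of the finger into the seat. The last top view puts its middle at rail y 55.5 mm, against 56.2 mm for the seat line. It read 56.3 mm just after the click, so that is within the 2 mm calibration error. The divider's centre line also runs straight into the black seat line in the picture.
- **Carton:** I pushed it flat on the shelf with two open fingertips, in steps of under 1 mm at the end. I stopped at a firm 4.6 N, below the roughly 7 N that would unseat the divider. Its side is square to the rail to within measurement, and the picture shows no gap to the panel.
- **Jars and tin:** in the last top view they lie within about 2 mm of where they started. The robot was touching nothing.

**Checks that disagreed:**
- The side camera puts the divider about 4 mm lower along the rail than the top camera. That offset stayed the same at every reading near the seat.
- In the last picture, the networks put the tin's origin on the clip with middling confidence, and the divider face point a few millimetres off. I relied on the depth measurements and outlines instead.

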